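# Change the sleeve of the bobbin sander

### The arm

A 6-joint arm with a two-finger parallel gripper is mounted at the origin on the work surface; the furniture and walls round the work are solid. World frame = base frame: x ahead of the robot, y to its left, z up, the work surface at z = 0. Lengths are in m, angles in rad, forces in N, time in s.
With the tool pointing down it reaches from about 0.375 to 0.975 m from the base axis. Payload 3.8 kg.
Tool frame: the origin (TCP) lies at the very end of the fingers, on their centre line; the grasp point (between the pads) lies 19 mm behind it; z points along the fingers, y is the line along which they close (so a half turn about z gives the same grasp; the last joint's range is limited). The gripper opens to 85 mm and grips with 20 to 120 N. Pads are 22 mm wide; open, the fingers measure 114 mm over their backs; the gripper's body (76 mm by 85 mm) begins 54 mm behind the grasp point. The pads swing forward as they close: fully open they stand 13 mm farther back than shut.
Start: joints at [-1.386, 0.264, 1.604, -0, 1.274, -0.037], TCP at [0.148, -0.658, 0.231] pointing down, gripper open.
Joint ranges: [-2.63, 2.63], [-0.94, 2.18], [0.31, 2.57], [-1.31, 4.45], [0, 2.66], [-2.55, 2.55]. Speed limits (rad/s): [2.57, 2.57, 3.14, 3.14, 3.14, 3.14].

### API

Orientations are given as a rotation vector (axis times angle).
In Python, from workcell import bot, vision gives the robot as it stands. The module is installed in compiled form; this text tells all that it offers.
- The arm moves only by the tool play_rows, never from a script. Its argument "moves" is a list that holds one entry, the list of rows, each a list of 7 numbers: the turn, a rotation vector about the tool's x, y, z as a fraction of full scale, then the shift along the tool's x, y, z as a fraction of full scale, then the finger opening in mm, from 0 to 85.4. In form: [[[ax, ay, az, x, y, z, jaw], ...]]. A call has 1 to 5 rows; each row shifts and turns the commanded pose from where the row before left it, along the tool's axes as they then stand; what a row does not reach is not made up. Full scale, the value 1, is 0.1 m for a shift and 0.5 rad for a turn. A row lasts 1/12 s, in which the tool goes at most 41.7 mm and 7.16 degrees, less where a joint would pass 70% of its speed; a pose out of reach is approached as far as the arm can. A call with a number of a shift or a turn outside -1 to 1 is refused whole. A call with a gripper value outside its range is refused whole. The fingers move at their own pace and stop on an object; "newtons" is the grip in N (left out, the last holds). Time passes only in rows, so rows that do not move let the fingers close. It gives the time, the measured TCP pose, the force, the opening and the grip force at its end, in the units of the state.
- bot.read_state(): the state, without advancing time (a new reading comes with each control period).
- vision.read_camera(name): name is "scene" or "top" or "wrist"; returns a dict with "image" (480x640x3 uint8, red, green, blue), "depth" (480x640 float32, m along the optical axis (not along the pixel's ray), 0 where there is no reading), "K" (3x3 intrinsics, pixels), "R" (3x3) and "t" (3): a world point X has camera coordinates R X + t. Camera axes: x right, y down, z forward; pixel columns grow to the right and rows downward; lengths in m; the calibration is good to about 2 mm. A picture is of the moment at which its call begins.
- bot.finish_job(): hands the job in; it is judged then, once.
The state is a dict: "time": time; "q": joint angles; "joint_vel": joint speeds; "joint_torque": joint torques, N m; "tool_pos": TCP position; "tcp_rot": TCP orientation; "wrist_force": force on the tool from outside, world axes, zero at the start; "torque": the same for the moment, N m; "width": opening from 0.0 (shut) to 1.0 (fully open); "grip_force": force on a finger pad.
Only numpy, scipy, OpenCV 4.12 (cv2) and the standard library are available. Lean on these libraries where they do the work, as an engineer would, in place of code of your own. Each camera call takes 0.05 s, during which the arm holds its last target. There are 200 camera calls.

### The job

Change the worn abrasive sleeve on the bobbin sander: undo the clamping knob on top of its drum (turn it back anticlockwise as far as it goes), lift the worn sleeve off and stand it upright in the shallow steel tray, slide the sleeve of the same diameter from the wooden rack over the knob and fully down onto the drum, and turn the knob clockwise to its stop to grip it. Leave the two sleeves of other diameters on their dowels, and do not knock or shift the other things on the bench.

Things in the scene. Friction and masses are not known exactly. Their poses are not given: they have to be found in the camera images.
- sander: Low bobbin sander, fixed: grey table 230 x 204 mm, top 104 mm above the bench, dark green case; motor to 200 mm behind the spindle. Origin: on the bench below the vertical spindle; x to the machine's back; table from x = -95 to +135 mm. Drum: black rubber, 39.4 mm across when slack, on a 53 mm flange (top at z = 108), up to z = 178 mm, top edge bevelled to 30 mm; knob above, top at z = 211 mm.
- drum_seat (a point): Centre of the top face of the drum's bottom flange, on the spindle axis, 108 mm above the bench: where the underside of a sleeve that is fully home lies.
- clamp_knob (a joint): Clamping knob on the spindle, rad: 0 = undone to its stop (drum slack), 1.40 = tight to its stop. Grows when turned clockwise seen from above, about the vertical spindle axis; stays where it is left. From about 0.9 the swelling rubber grips a sleeve of 42 mm bore so that it cannot be drawn off.
- knob_grip (a point): Middle of the knob's bar, on the spindle axis, 202 mm above the bench. The black bar is 34 mm long (along the point's x axis, which turns with the knob), 12 mm thick (y) and 19 mm high (point +-9.5 mm), over a 26 mm round foot; its top is 28 mm above a seated sleeve's top and it passes through the bore of the 48 mm sleeves.
- worn_sleeve: The worn abrasive sleeve that is on the drum at the start: a brown open tube, outside diameter 48 mm, bore 42 mm, 75 mm long. Origin: centre of its underside; z along its axis.
- fresh_sleeve: The sleeve to fit, standing on one of the rack's dowels: the same brown open tube, outside 48 mm, bore 42 mm, 75 mm long. Origin: centre of its underside (18 mm above the bench in the rack); z along its axis.
- slim_sleeve: Sleeve for another drum, on a dowel: outside 36 mm, bore 30 mm, 75 mm long. Origin as above. Stays on the rack.
- wide_sleeve: Sleeve for another drum, on a dowel: outside 60 mm, bore 54 mm, 75 mm long. Origin as above. Stays on the rack.
- rack: Wooden rack, fixed: board 72 x 212 x 18 mm with three upright 17 mm dowels, 50 mm high, in a row along its y axis at y = -75, 0 and +75 mm. Each carries one of the three sleeves, in any order. Origin: centre of its underside. It stands to one side of the sander, the tray to the other, either way round.
- tray: Shallow grey steel tray, fixed, 105 (x) x 175 (y) x 10 mm; its floor is 2 mm thick. Origin: centre of its underside.
- bottle: Plastic bottle standing upright behind the rack, 65 mm diameter, 210 mm high; bystander. Origin: centre of its underside.
- pine_block: Pine block on edge in front of the rack, 28 x 105 x 45 mm; bystander. Origin: centre of its underside.
- offcut: Pine offcut, 30 x 60 x 30 mm, behind the tray; bystander. Origin: centre of its underside.
- pencil: Red pencil, 171 mm, lying in front of the sander; bystander. Origin: centre of its underside.
- tape: Black and yellow tape measure, 70 x 80 x 51 mm, to the right of the sander; bystander. Origin: centre of its underside.
Not all that is in view belongs to the job. Leave any purple look-alike of the worn_sleeve alone.

How it is judged:
On the way, in this order (a step that is already met when the one before it is completed fails the run):
1. the knob is undone (below 0.3 rad) with the worn sleeve still on the drum (value of joint clamp_knob below 0.3 rad and horizontal distance between worn_sleeve and drum_seat below 0.01 m), for 0.1 s.
2. the fresh sleeve is fully home on the slack drum (horizontal distance between fresh_sleeve and drum_seat below 0.004 m and z of fresh_sleeve in the frame of drum_seat below 0.003 m and angle between fresh_sleeve's own z axis and vertical below 0.06 rad and value of joint clamp_knob below 0.5 rad), for 0.1 s.
3. the knob is tight with the sleeve home (horizontal distance between fresh_sleeve and drum_seat below 0.004 m and z of fresh_sleeve in the frame of drum_seat below 0.003 m and angle between fresh_sleeve's own z axis and vertical below 0.06 rad and value of joint clamp_knob above 1.15 rad), for 0.1 s.
At the end, for the whole second after the job is handed in: Fresh 48 mm sleeve home on the drum (within 3 mm of the flange, 4 mm of the axis, tilt under 0.06 rad), knob at 1.15 rad or more; worn sleeve upright (0.15 rad), at rest on the tray's floor, its centre within 45 mm (x) and 80 mm (y) of the tray's centre (all of step 3 and x of worn_sleeve in the frame of tray between -0.045 and 0.045 m and y of worn_sleeve in the frame of tray between -0.08 and 0.08 m and z of worn_sleeve in the frame of tray below 0.012 m and angle between worn_sleeve's own z axis and vertical below 0.15 rad and linear speed of each of worn_sleeve, fresh_sleeve below 0.02 m/s); the robot touches nothing.
It fails at once if a sleeve of another diameter is taken off or shifted more than 25 mm (distance of any of slim_sleeve, wide_sleeve from where it was at the start of the episode above 0.025 m).
It fails at once if the bottle is tipped (0.4 rad) or shifted more than 40 mm (angle between bottle's own z axis and vertical above 0.4 rad or distance of bottle from where it was at the start of the episode above 0.04 m).
It fails at once if another bystander is shifted more than 40 mm (distance of any of pine_block, offcut, pencil, tape from where it was at the start of the episode above 0.04 m).
It also fails if it takes over 72 s, if anything falls off the work surface, if the arm or the gripper's body presses on something with over 40 N, if the wrist force passes 120 N, or if a joint passes its speed limit or range.

## Working session

There is one attempt and no reset: what is moved stays moved. The work goes in short steps, Python scripts to look and compute and a tool call to move; the robot and the scene stay as the last step left them, time stands still between calls to the robot, and variables do not carry over. Pictures are saved under pics/ and viewed, at most 10 in all, crops included, and the job is handed in when it is done.

Besides the shell and the picture viewer there is one more tool, called after "Emit:" as a command line: name --argument value ..., lists and objects as JSON in quotes. play_rows: Moves the arm, as the interface text tells. Its arguments: {"type":"object","properties":{"moves":{"type":"array","items":{"type":"array","items":{"type":"array","items":{"type":"number"}}}},"newtons":{"type":"number"}},"required":["moves"]}

```bash
mkdir -p pics
python3 - <<'E'
from workcell import bot, vision
import cv2, numpy as np, pickle
s=bot.read_state(); print({k:np.round(v,3) for k,v in s.items()})
d={}
for n in ("scene","top"):
    c=vision.read_camera(n); d[n]=c
    cv2.imwrite(f"pics/{n}0.png",c["image"][:,:,::-1])
    print(n,c["K"].round(1).tolist(),(-c["R"].T@c["t"]).round(3), c["R"].round(2).tolist())
pickle.dump(d,open("d0.pkl","wb"))
E
```

```text
{'time': np.float64(0.0), 'q': array([-1.386,  0.265,  1.605, -0.   ,  1.274, -0.037]), 'joint_vel': array([ 0.001,  0.001,  0.   ,  0.   , -0.   , -0.003]), 'joint_torque': array([-0.0000e+00, -5.1511e+01, -3.6732e+01, -1.0000e-03,  1.3000e-02,
        0.0000e+00]), 'tool_pos': array([ 0.148, -0.658,  0.23 ]), 'tcp_rot': array([-3.12 , -0.347,  0.   ]), 'wrist_force': array([ 0.569,  0.176, -0.238]), 'torque': array([-0.017,  0.033, -0.037]), 'grip_force': np.float64(0.0), 'width': np.float64(1.005)}
scene [[472.9, 0.0, 320.8], [0.0, 472.9, 240.3], [0.0, 0.0, 1.0]] [-0.38   0.574  0.593] [[-0.53, -0.85, -0.01], [-0.32, 0.21, -0.92], [0.78, -0.49, -0.39]]
top [[591.4, 0.0, 320.7], [0.0, 591.4, 244.8], [0.0, 0.0, 1.0]] [ 0.323 -0.006  1.408] [[-0.02, -1.0, -0.0], [-0.99, 0.02, -0.15], [0.15, -0.0, -0.99]]
```

View pics/scene0.png

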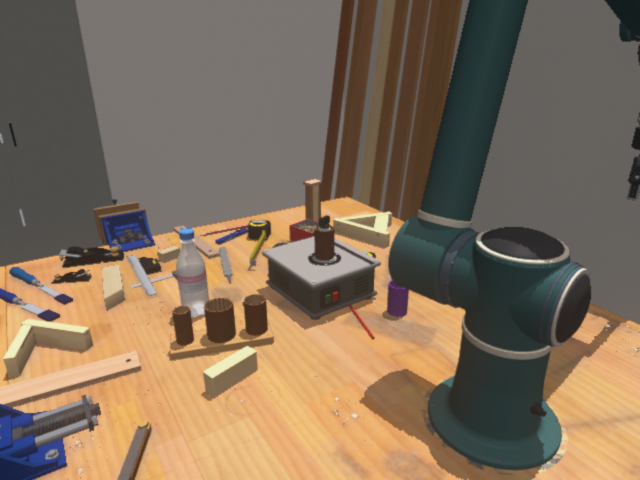

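View pics/top0.png

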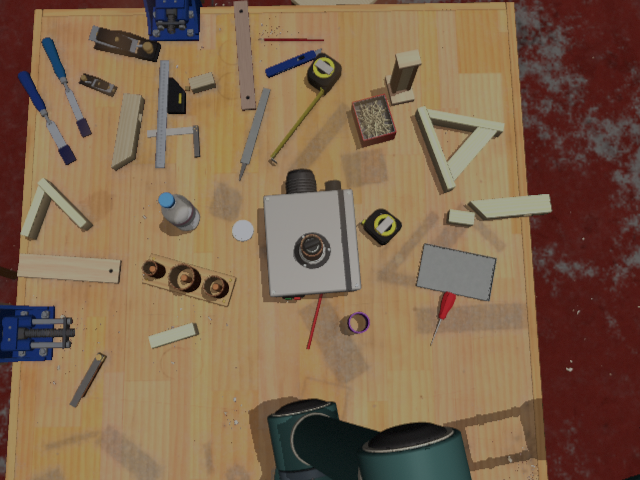

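The scene view shows the slim, wide and 48 mm sleeves on the rack from left to right, at (183,325), (220,320) and (256,315). The sander drum is at (324,243) and the purple decoy at (398,300). In the top view the spindle is at (312,248), the fresh sleeve is the rack's right one (217,288), the tray is at (456,272) and the decoy is at (358,323).

```bash
cat > h.py <<'E'
import numpy as np, cv2
def cloud(c):
    v,u=np.mgrid[:480,:640]; d=c["depth"]; K=c["K"]
    P=np.stack([(u-K[0,2])/K[0,0]*d,(v-K[1,2])/K[1,1]*d,d],-1)
    return (P-c["t"])@c["R"]
def px(c,X):
    p=c["K"]@(c["R"]@np.array(X)+c["t"]); return p[:2]/p[2]
def ray(c,uv,z):
    r=c["R"].T@np.linalg.inv(c["K"])@np.array([uv[0],uv[1],1.]); o=-c["R"].T@c["t"]
    return o+r*(z-o[2])/r[2]
E
python3 - <<'E'
import pickle; from h import *
d=pickle.load(open("d0.pkl","rb")); c=d["top"]; P=cloud(c)
def box(u0,u1,v0,v1,z0,z1):
    m=np.zeros((480,640),bool); m[v0:v1,u0:u1]=1
    m&=(P[...,2]>z0)&(P[...,2]<z1)&(c["depth"]>0); return m
def rep(n,m):
    Q=P[m]; 
    if len(Q)<3: print(n,len(Q)); return
    (cx,cy),(w,h),a=cv2.minAreaRect(Q[:,:2].astype(np.float32)*1000)
    cc,r=cv2.minEnclosingCircle(Q[:,:2].astype(np.float32)*1000)
    print(n,len(Q),"rect",np.round([cx,cy,w,h,a],1),"circ",np.round(cc,1),round(r,1),"z",np.percentile(Q[:,2],[5,50,95]).round(4))
rep("knob",box(290,335,225,270,.203,.225))
rep("sleeve",box(290,335,225,270,.176,.19))
rep("table",box(255,365,180,300,.098,.108))
for n,u in(("slim",152),("wide",187),("fresh",217)):
    v={152:270,187:278,217:288}[u]
    rep(n,box(u-17,u+17,v-17,v+17,.085,.1))
rep("dowel",box(200,235,270,300,.06,.075))
rep("rackboard",box(135,245,250,310,.013,.024))
rep("decoy",box(340,375,308,340,.04,.12))
rep("block",box(145,205,320,350,.035,.055))
rep("bottle",box(150,210,180,240,.15,.25))
rep("tape",box(360,405,205,245,.03,.08))
img=c["image"]; hsv=cv2.cvtColor(img,cv2.COLOR_RGB2HSV)
g=((hsv[...,1]<60)&(hsv[...,2]>60)).astype(np.uint8); g[:,:408]=0; g[:,505:]=0; g[:235]=0; g[310:]=0
n,l,st,ce=cv2.connectedComponentsWithStats(g); k=1+st[1:,4].argmax(); 
cn=np.argwhere(l==k)[:,::-1].astype(np.float32); b=cv2.boxPoints(cv2.minAreaRect(cn))
W=np.array([ray(c,p,.008) for p in b]); print("tray",W.round(4).tolist(),W.mean(0).round(4),np.linalg.norm(np.diff(W,axis=0),axis=1).round(4))
# depth check on tray and big crop
print(P[272,456],P[200,300])
cr=[img[225:275,287:337],img[263:313,192:242]]
cv2.imwrite("pics/crop0.png",np.hstack([cv2.resize(x,(400,400),interpolation=cv2.INTER_CUBIC) for x in cr])[:,:,::-1])
E
```

```text
knob 98 rect [511.7  13.1  12.3  33.3  23.4] circ [511.6  13. ] 16.9 z [0.2061 0.2111 0.2146]
sleeve 195 rect [511.4  13.5  46.2  46.1  89.3] circ [511.9  13.3] 24.1 z [0.1764 0.182  0.188 ]
table 7823 rect [531.9  14.4 230.2 203.9   3.6] circ [531.6  14.9] 150.7 z [0.1    0.104  0.1073]
slim 96 rect [476.6 362.5  69.1  34.5  74.8] circ [471.8 362.6] 35.7 z [0.0867 0.0917 0.0967]
wide 146 rect [459.9 294.2  77.5  59.   88.9] circ [452.1 294.3] 44.4 z [0.0866 0.0923 0.0969]
fresh 114 rect [438.6 234.3  47.4  45.3  89.6] circ [438.4 234.6] 24.0 z [0.0866 0.0928 0.0967]
dowel 94 rect [436.2 234.6  45.3  43.6  59.6] circ [437.1 233.5] 23.3 z [0.0612 0.0675 0.0734]
rackboard 1419 rect [459.6 306.  213.1  72.   73.3] circ [459.6 306.4] 110.0 z [0.0143 0.0185 0.0229]
decoy 127 rect [351.8 -88.4  45.5  46.3  44.2] circ [352.1 -88.6] 23.8 z [0.0478 0.0738 0.0791]
block 591 rect [331.  336.4  28.5 106.1  16.5] circ [331.3 336.4] 54.1 z [0.0398 0.0452 0.0497]
bottle 451 rect [605.1 311.   43.4  44.7  33.9] circ [607.3 313.1] 24.7 z [0.152  0.1876 0.2132]
tape 871 rect [ 581.9 -150.5   79.1   70.2   46.2] circ [ 582.8 -149.2] 48.6 z [0.0351 0.0427 0.0509]
tray [[0.4357, -0.2293, 0.008], [0.5397, -0.2549, 0.008], [0.5004, -0.4287, 0.008], [0.3973, -0.4013, 0.008]] [ 0.4682 -0.3286  0.008 ] [0.1071 0.1782 0.1067]
[ 0.46787004 -0.32890734  0.00189672] [0.62731571 0.03819534 0.10010565]
```

View pics/crop0.png

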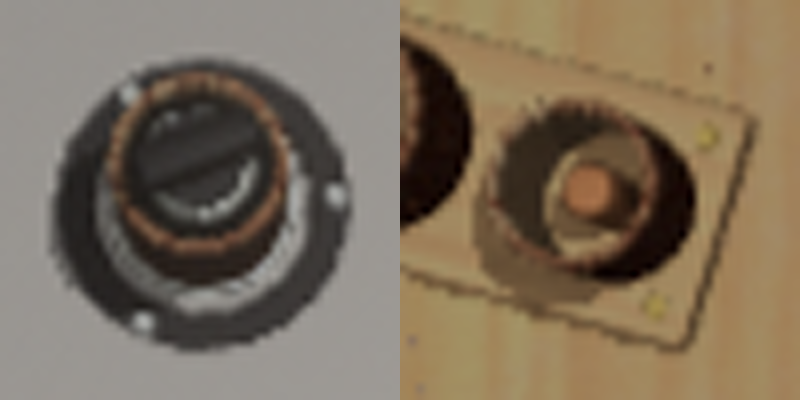

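The crop confirms both tubes are open 48 mm rings centred on the measured points, and the knob bar's long axis points to about 113° in the world. Every measured size matches its given value, so I'm moving now, to above the knob.

Emit:
play_rows --moves '[[[0,0,0,0.25,-0.29,-0.015,50],[0,0,0,0.25,-0.29,-0.015,50],[0,0,0,0.25,-0.29,-0.015,50],[0,0,0,0.25,-0.29,-0.015,50],[0,0,0,0.25,-0.29,-0.015,50]]]' --newtons 60

```text
time: 0.52
tool_pos: [0.2388, -0.4876, 0.2381]
tcp_rot: [-3.121, -0.346, 0.0]
wrist_force: [0.0, -0.2, 0.1]
width: 0.587
grip_force: 0.0
```

Emit:
play_rows --moves '[[[0,0,0,0.25,-0.29,-0.015,50],[0,0,0,0.25,-0.29,-0.015,50],[0,0,0,0.25,-0.29,-0.015,50],[0,0,0,0.25,-0.29,-0.015,50],[0,0,0,0.25,-0.29,-0.015,50]]]'

```text
time: 0.93
tool_pos: [0.3287, -0.3186, 0.2459]
tcp_rot: [-3.122, -0.347, 0.0]
wrist_force: [0.4, 0.7, -0.1]
width: 0.585
grip_force: 0.0
```

Emit:
play_rows --moves '[[[0,0,0,0.25,-0.29,-0.015,50],[0,0,0,0.25,-0.29,-0.015,50],[0,0,0,0.25,-0.29,-0.015,50],[0,0,0,0.25,-0.29,-0.015,50],[0,0,0,0.25,-0.29,-0.015,50]]]'

```text
time: 1.35
tool_pos: [0.4188, -0.1497, 0.2536]
tcp_rot: [-3.122, -0.347, -0.0]
wrist_force: [1.5, -1.3, -1.1]
width: 0.586
grip_force: 0.0
```

Emit:
play_rows --moves '[[[0,0,0,0.25,-0.29,-0.015,50],[0,0,0,0.25,-0.29,-0.015,50],[0,0,0,0.25,-0.29,-0.015,50],[0,0,0,0.25,-0.29,-0.015,50],[0,0,0,0.25,-0.29,-0.015,50]]]'

```text
time: 1.77
tool_pos: [0.5088, 0.0193, 0.261]
tcp_rot: [3.122, 0.348, -0.001]
wrist_force: [-0.2, -1.6, -0.7]
width: 0.584
grip_force: 0.0
```

Emit:
play_rows --moves '[[[0,0,-0.24,0,0,0,50],[0,0,-0.24,0,0,0,50],[0,0,-0.24,0,0,0,50],[0,0,-0.24,0,0,0,50],[0,0,-0.24,0,0,0,50]]]'

```text
time: 2.18
tool_pos: [0.5083, 0.0177, 0.2607]
tcp_rot: [-2.876, -1.264, 0.002]
wrist_force: [0.7, 0.5, -0.4]
width: 0.588
grip_force: 0.0
```

```bash
cat > plan.py <<'E'
# usage: plan.py x y z psi_deg  -> shift in tool units (0.1 m) and turn about tool z (0.5 rad units)
import sys; from workcell import bot; from h import *
from scipy.spatial.transform import Rotation as Ro
s=bot.read_state(); R=Ro.from_rotvec(s["tcp_rot"]).as_matrix()
x,y,z,p=map(float,sys.argv[1:5])
psi=np.degrees(np.arctan2(R[1,1],R[0,1]))
d=(p-psi+180)%360-180
if len(sys.argv)>5: d=p-psi+float(sys.argv[5])
print("t",round(float(s["time"]),2),"pos",s["tool_pos"].round(4),"psi",psi.round(2),"q",s["q"].round(2),"F",s["wrist_force"].round(1),"w",round(float(s["width"]),3),"g",round(float(s["grip_force"]),1))
print("tilt(zaxis)",R[:,2].round(4),"shift units",(R.T@(np.array([x,y,z])-s["tool_pos"])*10).round(3),"turn z units",round(-np.radians(d)/.5,3))
rz=Ro.from_euler("z",p,degrees=True).as_matrix()@np.array([[0,1,0],[1,0,0],[0,0,-1.]]) # y along psi
print("full turn units",(Ro.from_matrix(R.T@rz).as_rotvec()/.5).round(3))
E
python3 plan.py .5117 .0132 .225 23.4
```

```text
t 2.18 pos [0.5083 0.0177 0.2607] psi -42.54 q [-0.01 -0.07  1.92 -0.    1.3   0.73] F [ 0.7  0.5 -0.4] w 0.588 g 0.0
tilt(zaxis) [-0.0012 -0.     -1.    ] shift units [-0.009  0.056  0.357] turn z units -2.302
full turn units [-2.000e-03  0.000e+00 -2.302e+00]
```

Emit:
play_rows --moves '[[[0,0,-0.23,0,0,0,50],[0,0,-0.23,0,0,0,50],[0,0,-0.23,0,0,0,50],[0,0,-0.23,0,0,0,50],[0,0,-0.23,0,0,0,50]]]'

```text
time: 2.6
tool_pos: [0.5082, 0.0173, 0.2607]
tcp_rot: [-2.4, -2.026, 0.001]
wrist_force: [0.2, 0.7, 0.4]
width: 0.578
grip_force: 0.0
```

Emit:
play_rows --moves '[[[0,0,-0.23,0,0,0,50],[0,0,-0.23,0,0,0,50],[0,0,-0.23,0,0,0,50],[0,0,-0.23,0,0,0,50],[0,0,-0.23,0,0,0,50]]]'

```text
time: 3.02
tool_pos: [0.5082, 0.0173, 0.2607]
tcp_rot: [-1.727, -2.624, 0.001]
wrist_force: [-0.0, -0.2, 0.0]
width: 0.583
grip_force: 0.0
```

```bash
python3 plan.py .5117 .0132 .196 23.4
python3 - <<'E'
from workcell import vision
import cv2
c=vision.read_camera("wrist"); cv2.imwrite("pics/w1.png",c["image"][:,:,::-1])
E
```

```text
t 3.02 pos [0.5082 0.0173 0.2607] psi 23.3 q [-0.01 -0.07  1.92  0.    1.3  -0.42] F [-0.  -0.2  0. ] w 0.583 g 0.0
tilt(zaxis) [-0.0011  0.     -1.    ] shift units [-0.052  0.016  0.647] turn z units -0.003
full turn units [-0.002 -0.001 -0.003]
```

View pics/w1.png

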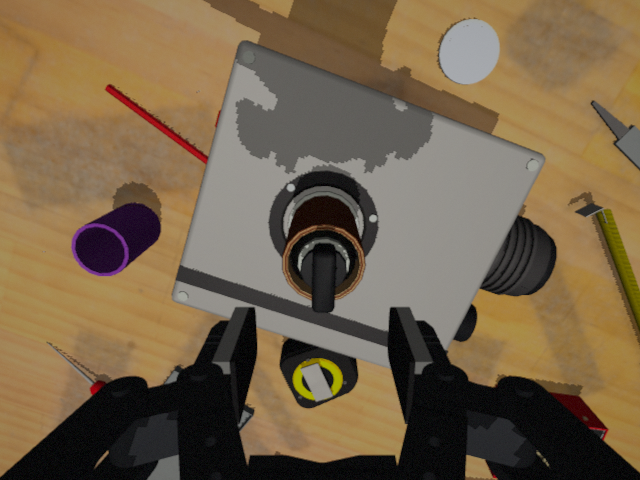

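The wrist view shows the bar at column 323, midway between the fingers (256 and 390) and parallel to the pads. Going down to close on it.

Emit:
play_rows --moves '[[[0,0,0,-0.052,0.016,0,50],[0,0,0,0,0,0.25,50],[0,0,0,0,0,0.25,50],[0,0,0,0,0,0.1,50],[0,0,0,0,0,0.045,50]]]'

```text
time: 3.48
tool_pos: [0.5104, 0.013, 0.1941]
tcp_rot: [-1.735, -2.614, 0.004]
wrist_force: [-0.7, 0.2, -0.4]
width: 0.587
grip_force: 0.0
```

Emit:
play_rows --moves '[[[0,0,0,0,0,0,0],[0,0,0,0,0,0,0],[0,0,0,0,0,0,0],[0,0,0,0,0,0,0],[0,0,0,0,0,0,0]]]'

```text
time: 3.9
tool_pos: [0.5112, 0.0123, 0.1985]
tcp_rot: [-1.734, -2.619, 0.004]
wrist_force: [-6.2, -2.8, 4.4]
width: 0.123
grip_force: 60.4
```

Emit:
play_rows --moves '[[[0,0,0,0,0,0,0],[0,0,0,0,0,0,0],[0,0,0,0,0,0,0]]]'

```text
time: 4.15
tool_pos: [0.5112, 0.0123, 0.1985]
tcp_rot: [-1.735, -2.619, 0.004]
wrist_force: [-5.1, -2.6, 4.0]
width: 0.121
grip_force: 60.4
```

```bash
python3 plan.py .5117 .0132 .196 23.4
```

```text
t 4.15 pos [0.5112 0.0123 0.1985] psi 22.96 q [-0.02 -0.02  1.98 -0.    1.18 -0.42] F [-5.1 -2.6  4. ] w 0.121 g 60.4
tilt(zaxis) [-0.0017 -0.0018 -1.    ] shift units [0.007 0.008 0.025] turn z units -0.015
full turn units [-0.005  0.002 -0.015]
```

Emit:
play_rows --moves '[[[0,0,-0.2,0,0,-0.02,0],[0,0,-0.23,0,0,0,0],[0,0,-0.23,0,0,0,0],[0,0,-0.23,0,0,0,0],[0,0,-0.23,0,0,0,0]]]'

```text
time: 4.57
tool_pos: [0.511, 0.0122, 0.1985]
tcp_rot: [-0.935, -2.997, 0.004]
wrist_force: [-1.8, -3.6, -5.0]
width: 0.119
grip_force: 59.8
```

Emit:
play_rows --moves '[[[0,0,-0.23,0,0,0,0],[0,0,-0.23,0,0,0,0],[0,0,-0.23,0,0,0,0],[0,0,-0.23,0,0,0,0],[0,0,-0.23,0,0,0,0]]]'

```text
time: 4.98
tool_pos: [0.511, 0.0121, 0.1985]
tcp_rot: [-0.047, -3.139, 0.003]
wrist_force: [-2.2, -3.9, -4.7]
width: 0.116
grip_force: 59.8
```

Emit:
play_rows --moves '[[[0,0,-0.2,0,0,0,0],[0,0,-0.15,0,0,0,0],[0,0,-0.1,0,0,0,0],[0,0,-0.08,0,0,0,0]]]'

```text
time: 5.32
tool_pos: [0.511, 0.0121, 0.1987]
tcp_rot: [0.355, -3.119, 0.001]
wrist_force: [-2.2, -3.5, -3.3]
width: 0.121
grip_force: 107.6
```

```bash
python3 plan.py .5117 .0132 .196 103.6; python3 -c "
from workcell import bot; print(bot.read_state()['torque'].round(2))"
```

```text
t 5.32 pos [0.511  0.0121 0.1987] psi 102.98 q [-0.02 -0.02  1.98 -0.    1.18 -1.82] F [-2.2 -3.5 -3.3] w 0.121 g 107.6
tilt(zaxis) [-2.5e-03 -9.0e-04 -1.0e+00] shift units [-0.009  0.009  0.027] turn z units -0.022
full turn units [-0.001 -0.005 -0.022]
[-0.75  0.47 -2.57]
```

Torque rises sharply at the end (2.6 N m), so the knob is at its undone stop. Opening the fingers and going on to the sleeve.

Emit:
play_rows --moves '[[[0,0,0.02,0,0,0,85],[0,0,0,0,0,0,85],[0,0,0,0,0,0,85],[0,0,0,0,0,0,85],[0,0,0,0,0,0,85]]]' --newtons 40

```text
time: 5.73
tool_pos: [0.5129, 0.0133, 0.1997]
tcp_rot: [-0.345, 3.121, -0.0]
wrist_force: [0.4, 0.4, 0.9]
width: 0.823
grip_force: 0.0
```

```bash
cat > look.py <<'E'
import sys; from workcell import vision; from h import *
# look.py u0 u1 v0 v1 z0 z1 : fit of top-camera points in a box and height band
a=list(map(float,sys.argv[1:7])); c=vision.read_camera("top"); P=cloud(c)
m=np.zeros((480,640),bool); m[int(a[2]):int(a[3]),int(a[0]):int(a[1])]=1
Q=P[m&(P[...,2]>a[4])&(P[...,2]<a[5])&(c["depth"]>0)]
if len(Q)>3:
    q=Q[:,:2].astype(np.float32)*1000
    print(len(Q),"rect",np.round(np.hstack([np.ravel(v) for v in cv2.minAreaRect(q)]),1),"circ",np.round(np.hstack([np.ravel(v) for v in cv2.minEnclosingCircle(q)]),1),"z",np.percentile(Q[:,2],[5,50,95]).round(4))
if len(sys.argv)>7: cv2.imwrite("pics/"+sys.argv[7],c["image"][:,:,::-1])
E
python3 plan.py .5117 .0132 .150 103.6
```

```text
t 5.73 pos [0.5129 0.0133 0.1997] psi 102.63 q [-0.02 -0.02  1.98  0.    1.18 -1.81] F [0.4 0.4 0.9] w 0.823 g 0.0
tilt(zaxis) [ 0.0019  0.     -1.    ] shift units [0.013 0.001 0.497] turn z units -0.034
full turn units [-0.001  0.004 -0.034]
```

Emit:
play_rows --moves '[[[0,0,0,0,0,0.2,85],[0,0,0,0,0,0.2,85],[0,0,0,0,0,0.1,85],[0,0,0,0,0,0,30],[0,0,0,0,0,0,30]]]'

```text
time: 6.15
tool_pos: [0.5118, 0.0133, 0.1485]
tcp_rot: [0.345, -3.121, -0.0]
wrist_force: [-0.4, 0.9, 0.8]
width: 0.742
grip_force: 0.0
```

Emit:
play_rows --moves '[[[0,0,0,0,0,0,30],[0,0,0,0,0,0,30],[0,0,0,0,0,0,30],[0,0,0,0,0,0,30]]]'

```text
time: 6.48
tool_pos: [0.5132, 0.0131, 0.1501]
tcp_rot: [-0.345, 3.12, -0.001]
wrist_force: [0.1, -1.0, 1.5]
width: 0.573
grip_force: 41.3
```

```bash
python3 plan.py .5117 .0132 .275 103.6
```

```text
t 6.48 pos [0.5132 0.0131 0.1501] psi 102.62 q [-0.02  0.02  2.03 -0.    1.08 -1.81] F [ 0.1 -1.   1.5] w 0.573 g 41.3
tilt(zaxis) [ 2.6e-03 -1.0e-04 -1.0e+00] shift units [ 0.011  0.003 -1.249] turn z units -0.034
full turn units [-0.001  0.005 -0.034]
```

Emit:
play_rows --moves '[[[0,0,0,0,0,-0.1,30],[0,0,0,0,0,-0.2,30],[0,0,0,0,0,-0.3,30],[0,0,0,0,0,-0.3,30],[0,0,0,0,0,-0.3,30]]]'

```text
time: 6.9
tool_pos: [0.5116, 0.0132, 0.2705]
tcp_rot: [0.345, -3.122, -0.0]
wrist_force: [-0.5, -0.4, -1.3]
width: 0.566
grip_force: 43.1
```

Emit:
play_rows --moves '[[[0,0,0,0,0,-0.1,30],[0,0,0,0,0,0,30]]]'

```text
time: 7.07
tool_pos: [0.5143, 0.0131, 0.2833]
tcp_rot: [-0.344, 3.115, -0.002]
wrist_force: [0.7, -0.4, -0.1]
width: 0.568
grip_force: 43.1
```

```bash
python3 plan.py .4682 -.3288 .275 45; python3 look.py 290 335 225 270 .19 .35 t2.png
python3 - <<'E'
from workcell import vision
import cv2,numpy as np
a=vision.read_camera("scene")["image"][150:330,230:430]
cv2.imwrite("pics/s2.png",cv2.resize(a,(600,540),interpolation=cv2.INTER_CUBIC)[:,:,::-1])
E
```

```text
t 7.07 pos [0.5143 0.0131 0.2833] psi 102.62 q [-0.02 -0.08  1.88  0.    1.33 -1.81] F [ 0.7 -0.4 -0.1] w 0.568 g 43.1
tilt(zaxis) [ 7.7e-03 -1.0e-04 -1.0e+00] shift units [ 1.197 -3.236  0.08 ] turn z units 2.011
full turn units [0.004 0.015 2.011]
178 rect [500.6   9.4  22.   78.5  13.2] circ [509.2  11.4  39.3] z [0.2447 0.2957 0.3406]
```

View pics/s2.png

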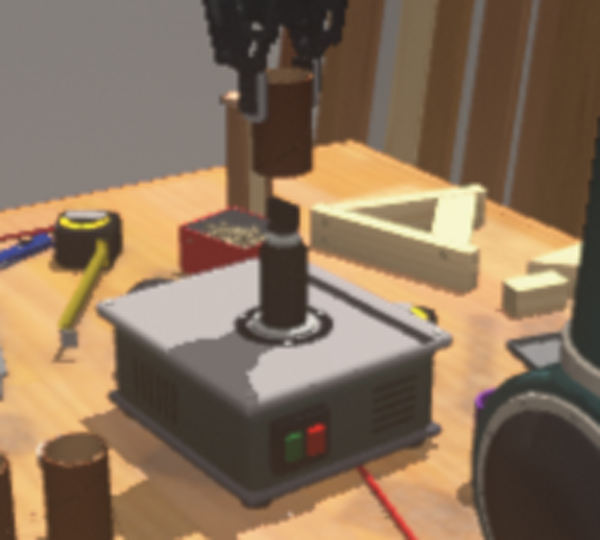

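The scene view shows the worn sleeve at (283,120) held upright and fully clear of the bare drum and knob at (285,215). I'm carrying it to the tray.

Emit:
play_rows --moves '[[[0,0,0.2,0,0,0,30],[0,0,0.2,0,0,0,30],[0,0,0.2,0,0,0,30],[0,0,0.2,0,0,0,30],[0,0,0.2,0,0,0,30]]]'

```text
time: 7.58
tool_pos: [0.5103, 0.0132, 0.2754]
tcp_rot: [-0.445, -3.104, 0.001]
wrist_force: [0.4, -0.1, -0.1]
width: 0.571
grip_force: 43.1
```

Emit:
play_rows --moves '[[[0,0,0.2,0,0,0,30],[0,0,0.2,0,0,0,30],[0,0,0.2,0,0,0,30],[0,0,0.2,0,0,0,30],[0,0,0.2,0,0,0,30]]]'

```text
time: 8.0
tool_pos: [0.5104, 0.0132, 0.2754]
tcp_rot: [-1.199, -2.898, 0.003]
wrist_force: [0.8, 0.6, -1.7]
width: 0.569
grip_force: 43.1
```

Emit:
play_rows --moves '[[[0,0,0,-0.1,-0.14,0,30],[0,0,0,-0.21,-0.274,0,30],[0,0,0,-0.21,-0.274,0,30],[0,0,0,-0.21,-0.274,0,30],[0,0,0,-0.21,-0.274,0,30]]]'

```text
time: 8.42
tool_pos: [0.4901, -0.1415, 0.2755]
tcp_rot: [-1.191, -2.901, 0.0]
wrist_force: [1.3, -0.2, -0.7]
width: 0.57
grip_force: 43.1
```

Emit:
play_rows --moves '[[[0,0,0,-0.21,-0.274,0,30],[0,0,0,-0.21,-0.274,0,30],[0,0,0,-0.21,-0.274,0,30],[0,0,0,-0.21,-0.274,0,30],[0,0,0,-0.21,-0.274,0,30]]]'

```text
time: 8.83
tool_pos: [0.4685, -0.3127, 0.2753]
tcp_rot: [-1.192, -2.901, -0.002]
wrist_force: [1.0, -0.2, -0.1]
width: 0.567
grip_force: 43.1
```

Emit:
play_rows --moves '[[[0,0,0,-0.1,-0.14,0,30],[0,0,0,0,0,0,30],[0,0,0,0,0,0,30]]]'

```text
time: 9.08
tool_pos: [0.4662, -0.3288, 0.2756]
tcp_rot: [-1.195, -2.9, -0.003]
wrist_force: [1.1, 0.3, -0.1]
width: 0.571
grip_force: 43.1
```

```bash
python3 plan.py .4682 -.3288 .046 45
```

```text
t 9.08 pos [ 0.4662 -0.3288  0.2756] psi 45.19 q [-0.66  0.05  1.77  0.    1.33 -1.45] F [ 1.1  0.3 -0.1] w 0.571 g 43.1
tilt(zaxis) [-0.0042  0.0038 -1.    ] shift units [-0.027  0.015  2.296] turn z units 0.007
full turn units [-0.    -0.011  0.007]
```

Emit:
play_rows --moves '[[[0,0,0,-0.02,0.01,0.3,30],[0,0,0,0,0,0.35,30],[0,0,0,0,0,0.35,30],[0,0,0,0,0,0.35,30],[0,0,0,0,0,0.35,30]]]'

```text
time: 9.5
tool_pos: [0.4692, -0.3272, 0.1062]
tcp_rot: [-1.191, -2.905, -0.002]
wrist_force: [0.7, -0.3, -0.4]
width: 0.567
grip_force: 43.1
```

Emit:
play_rows --moves '[[[0,0,0,0,0,0.3,30],[0,0,0,0,0,0.15,30],[0,0,0,0,0,0.1,30],[0,0,0,0,0,0.04,30],[0,0,0,0,0,0,30]]]'

```text
time: 9.92
tool_pos: [0.4694, -0.3284, 0.0488]
tcp_rot: [-1.192, -2.905, -0.001]
wrist_force: [0.1, 0.9, -0.3]
width: 0.569
grip_force: 43.1
```

```bash
python3 plan.py .4682 -.3288 .044 45
```

```text
t 9.92 pos [ 0.4694 -0.3284  0.0488] psi 45.38 q [-0.65  0.25  1.98  0.    0.91 -1.45] F [ 0.1  0.9 -0.3] w 0.569 g 43.1
tilt(zaxis) [-0.0016  0.0014 -1.    ] shift units [ 0.006 -0.012  0.048] turn z units 0.013
full turn units [-0.    -0.004  0.013]
```

Emit:
play_rows --moves '[[[0,0,0,0,0,0.03,30],[0,0,0,0,0,0.02,30],[0,0,0,0,0,0.01,30],[0,0,0,0,0,0,30]]]'

```text
time: 10.25
tool_pos: [0.4703, -0.3301, 0.0446]
tcp_rot: [1.194, 2.904, -0.001]
wrist_force: [0.1, 0.6, -0.3]
width: 0.572
grip_force: 43.1
```

```bash
python3 plan.py .4682 -.3288 .044 45
```

```text
t 10.25 pos [ 0.4703 -0.3301  0.0446] psi 45.32 q [-0.66  0.26  1.98  0.    0.9  -1.45] F [ 0.1  0.6 -0.3] w 0.572 g 43.1
tilt(zaxis) [ 1.2e-03 -9.0e-04 -1.0e+00] shift units [ 0.024 -0.005  0.006] turn z units 0.011
full turn units [0.    0.003 0.011]
```

Emit:
play_rows --moves '[[[0,0,0,0,0,0.01,30],[0,0,0,0,0,0.01,30],[0,0,0,0,0,0,30]]]'

```text
time: 10.5
tool_pos: [0.4706, -0.3305, 0.0434]
tcp_rot: [1.194, 2.904, -0.001]
wrist_force: [-2.1, 1.4, 6.6]
width: 0.568
grip_force: 43.7
```

```bash
python3 plan.py .4682 -.3288 .044 45
```

```text
t 10.5 pos [ 0.4706 -0.3305  0.0434] psi 45.31 q [-0.66  0.26  1.98  0.    0.89 -1.45] F [-2.1  1.4  6.6] w 0.568 g 43.7
tilt(zaxis) [ 0.0016 -0.0012 -1.    ] shift units [ 0.029 -0.005 -0.006] turn z units 0.011
full turn units [0.001 0.004 0.011]
```

Emit:
play_rows --moves '[[[0,0,0,0,0,0,60],[0,0,0,0,0,0,70],[0,0,0,0,0,0,85],[0,0,0,0,0,0,85],[0,0,0,0,0,-0.1,85]]]'

```text
time: 10.92
tool_pos: [0.4682, -0.3285, 0.0499]
tcp_rot: [-1.193, -2.902, -0.002]
wrist_force: [-0.4, -0.1, 0.6]
width: 0.998
grip_force: 0.0
```

Emit:
play_rows --moves '[[[0,0,0,0,0,-0.2,85],[0,0,0,0,0,-0.3,85],[0,0,0,0,0,-0.4,85],[0,0,0,0,0,-0.4,85],[0,0,0,0,0,-0.4,85]]]'

```text
time: 11.33
tool_pos: [0.4693, -0.3294, 0.2239]
tcp_rot: [-1.194, -2.905, -0.0]
wrist_force: [0.4, -0.6, 0.9]
width: 0.994
grip_force: 0.0
```

Emit:
play_rows --moves '[[[0,0,0.21,0,0,-0.37,85],[0,0,0.22,0,0,0,85],[0,0,0.22,0,0,0,85],[0,0,0.22,0,0,0,85],[0,0,0.22,0,0,0,85]]]'

```text
time: 11.75
tool_pos: [0.4698, -0.3297, 0.26]
tcp_rot: [1.938, 2.471, 0.0]
wrist_force: [0.6, 0.1, -1.1]
width: 0.995
grip_force: 0.0
```

Emit:
play_rows --moves '[[[0,0,0.22,0,0,0,85],[0,0,0.22,0,0,0,85],[0,0,0.22,0,0,0,85],[0,0,0.22,0,0,0,85],[0,0,0.2,0,0,0,85]]]'

```text
time: 12.17
tool_pos: [0.4697, -0.3297, 0.2595]
tcp_rot: [2.528, 1.865, 0.0]
wrist_force: [-0.1, 1.0, 0.5]
width: 1.0
grip_force: 0.0
```

```bash
python3 plan.py .4385 .2344 .26 -16.7; python3 look.py 435 490 235 305 .06 .1 t3.png
```

```text
t 12.17 pos [ 0.4697 -0.3297  0.2595] psi -17.15 q [-0.66  0.06  1.79 -0.    1.29 -0.36] F [-0.1  1.   0.5] w 1.0 g 0.0
tilt(zaxis) [ 3.e-04 -2.e-04 -1.e+00] shift units [ 5.298 -1.962 -0.007] turn z units -0.016
full turn units [ 0.001  0.    -0.016]
139 rect [ 470.  -326.6   44.9   47.2   72.1] circ [ 469.7 -327.8   24.2] z [0.0622 0.0745 0.08  ]
```

The worn sleeve stands upright in the tray at (0.470, -0.328), with its rim at 77 mm. Going on to the fresh sleeve.

Emit:
play_rows --moves '[[[0,0,0,0.18,-0.065,0,85],[0,0,0,0.353,-0.13,0,85],[0,0,0,0.353,-0.13,0,85],[0,0,0,0.353,-0.13,0,85],[0,0,0,0.353,-0.13,0,85]]]'

```text
time: 12.63
tool_pos: [0.4594, -0.159, 0.2593]
tcp_rot: [2.521, 1.874, 0.001]
wrist_force: [0.4, 0.1, -0.2]
width: 0.991
grip_force: 0.0
```

Emit:
play_rows --moves '[[[0,0,0,0.353,-0.13,0,85],[0,0,0,0.353,-0.13,0,85],[0,0,0,0.353,-0.13,0,85],[0,0,0,0.353,-0.13,0,85],[0,0,0,0.353,-0.13,0,85]]]'

```text
time: 13.05
tool_pos: [0.4483, 0.029, 0.2596]
tcp_rot: [2.52, 1.874, 0.002]
wrist_force: [1.5, -0.5, -0.1]
width: 0.993
grip_force: 0.0
```

Emit:
play_rows --moves '[[[0,0,0,0.353,-0.13,0,85],[0,0,0,0.353,-0.13,0,85],[0,0,0,0.353,-0.13,0,85],[0,0,0,0.353,-0.13,0,85],[0,0,0,0.353,-0.13,0,85]]]'

```text
time: 13.47
tool_pos: [0.4372, 0.2169, 0.2596]
tcp_rot: [2.52, 1.875, 0.002]
wrist_force: [-0.1, -0.2, -0.1]
width: 0.995
grip_force: 0.0
```

Emit:
play_rows --moves '[[[0,0,0,0.17,-0.07,0,85],[0,0,0,0,0,0,85],[0,0,0,0,0,0,85]]]'

```text
time: 13.72
tool_pos: [0.4357, 0.2341, 0.259]
tcp_rot: [2.518, 1.877, -0.001]
wrist_force: [0.0, 0.1, -0.0]
width: 0.992
grip_force: 0.0
```

```bash
python3 plan.py .4385 .2344 .060 -16.7
python3 - <<'E'
from workcell import vision
import cv2
c=vision.read_camera("wrist"); cv2.imwrite("pics/w4.png",c["image"][:,:,::-1])
E
```

```text
t 13.72 pos [0.4357 0.2341 0.259 ] psi -16.6 q [ 0.44 -0.1   1.94 -0.    1.3   0.73] F [ 0.   0.1 -0. ] w 0.992 g 0.0
tilt(zaxis) [-0.e+00 -6.e-04 -1.e+00] shift units [0.013 0.026 1.99 ] turn z units 0.004
full turn units [0.    0.001 0.004]
```

View pics/w4.png

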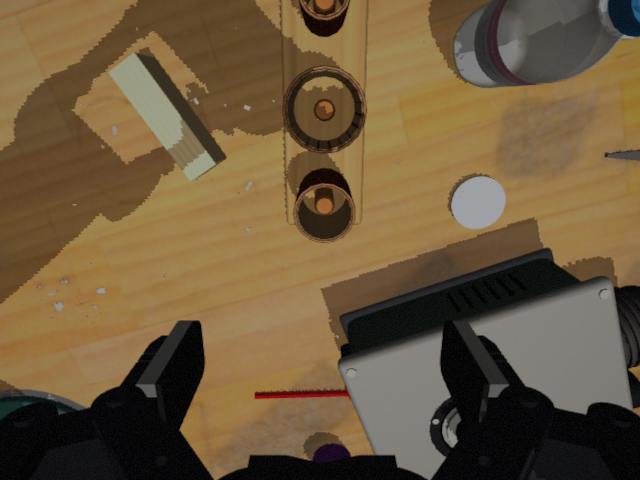

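The wrist view shows the fresh sleeve at (325,212), centred between the fingers, with the neighbouring sleeve on the other axis and out of their way. Lowering.

Emit:
play_rows --moves '[[[0,0,0,0.013,0.026,0.2,85],[0,0,0,0,0,0.35,85],[0,0,0,0,0,0.35,85],[0,0,0,0,0,0.35,85],[0,0,0,0,0,0.3,85]]]'

```text
time: 14.18
tool_pos: [0.4386, 0.2318, 0.1021]
tcp_rot: [2.524, 1.87, -0.001]
wrist_force: [-0.1, -1.2, -0.4]
width: 0.991
grip_force: 0.0
```

Emit:
play_rows --moves '[[[0,0,0,0,0,0.2,85],[0,0,0,0,0,0.15,85],[0,0,0,0,0,0.09,85],[0,0,0,0,0,0,30],[0,0,0,0,0,0,30]]]'

```text
time: 14.6
tool_pos: [0.4393, 0.233, 0.0601]
tcp_rot: [2.524, 1.871, -0.0]
wrist_force: [-0.0, 0.8, -1.1]
width: 0.743
grip_force: 0.0
```

Emit:
play_rows --moves '[[[0,0,0,0,0,0,30],[0,0,0,0,0,0,30],[0,0,0,0,0,0,30],[0,0,0,0,0,0,30],[0,0,0,0,0,0,30]]]'

```text
time: 15.02
tool_pos: [0.4402, 0.2344, 0.0612]
tcp_rot: [2.522, 1.872, 0.005]
wrist_force: [0.6, -0.5, 5.0]
width: 0.558
grip_force: 42.4
```

```bash
python3 plan.py .4385 .2344 .060 -16.7
```

```text
t 15.02 pos [0.4402 0.2344 0.0612] psi -16.82 q [ 0.44  0.1   2.13 -0.    0.9   0.73] F [ 0.6 -0.5  5. ] w 0.558 g 42.4
tilt(zaxis) [ 0.0029  0.001  -1.    ] shift units [-0.005 -0.016  0.012] turn z units -0.004
full turn units [ 0.005 -0.004 -0.004]
```

Emit:
play_rows --moves '[[[0,0,0,0,0,-0.1,30],[0,0,0,0,0,-0.2,30],[0,0,0,0,0,-0.3,30],[0,0,0,0,0,-0.35,30],[0,0,0,0,0,-0.35,30]]]'

```text
time: 15.43
tool_pos: [0.4375, 0.2335, 0.1905]
tcp_rot: [-2.522, -1.872, 0.004]
wrist_force: [1.4, 0.5, -0.3]
width: 0.558
grip_force: 42.2
```

Emit:
play_rows --moves '[[[0,0,0,0,0,-0.35,30],[0,0,0,0,0,-0.35,30],[0,0,0,0,0,-0.2,30],[0,0,0,0,0,0,30],[0,0,0,0,0,0,30]]]'

```text
time: 15.85
tool_pos: [0.4393, 0.2343, 0.2816]
tcp_rot: [2.522, 1.872, 0.005]
wrist_force: [-0.3, -1.0, -1.1]
width: 0.558
grip_force: 42.3
```

Emit:
play_rows --moves '[[[0,0,0,-0.12,0.08,0,30],[0,0,0,-0.23,0.16,0,30],[0,0,0,-0.24,0.17,0,30],[0,0,0,-0.24,0.17,0,30],[0,0,0,-0.24,0.17,0,30]]]'

```text
time: 16.27
tool_pos: [0.4781, 0.1085, 0.2771]
tcp_rot: [-2.52, -1.872, 0.007]
wrist_force: [1.0, 0.3, -0.5]
width: 0.555
grip_force: 42.3
```

Emit:
play_rows --moves '[[[0,0,0,-0.24,0.17,0,30],[0,0,0,-0.24,0.17,0,30],[0,0,0,-0.24,0.16,0,30],[0,0,0,-0.12,0.07,0,30],[0,0,0,0,0,0,30]]]'

```text
time: 16.68
tool_pos: [0.5088, 0.0102, 0.2769]
tcp_rot: [-2.524, -1.867, 0.007]
wrist_force: [-0.2, -0.4, -0.6]
width: 0.559
grip_force: 42.3
```

```bash
python3 plan.py .5117 .0132 .26 -16.7; python3 look.py 290 335 225 270 .19 .225 t5.png;  python3 - <<'E'
from workcell import vision
from h import *
import pickle
W=vision.read_camera("wrist");S=vision.read_camera("scene");pickle.dump((W,S),open("d5.pkl","wb"))
a=S["image"][110:290,250:400]
cv2.imwrite("pics/ws5.png",np.hstack([cv2.resize(W["image"],(400,300)),cv2.resize(a,(250,300),interpolation=cv2.INTER_CUBIC)])[:,:,::-1])
E
```

```text
t 16.68 pos [0.5088 0.0102 0.2769] psi -17.04 q [-0.03 -0.08  1.89 -0.    1.33  0.27] F [-0.2 -0.4 -0.6] w 0.559 g 42.3
tilt(zaxis) [-4.9e-03 -9.0e-04 -1.0e+00] shift units [0.037 0.019 0.169] turn z units -0.012
full turn units [-0.009  0.005 -0.012]
```

View pics/ws5.png

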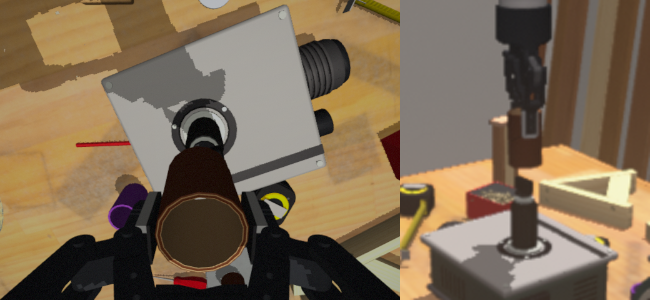

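The picture shows the fresh sleeve held upright above the bare drum, about 4 mm off. Correcting the alignment before I lower it.

Emit:
play_rows --moves '[[[0,0,0,0.037,0.019,0.08,30],[0,0,0,0,0,0,30],[0,0,0,0,0,0,30],[0,0,0,0,0,0,30]]]'

```text
time: 17.17
tool_pos: [0.5125, 0.0166, 0.2714]
tcp_rot: [-2.521, -1.874, 0.001]
wrist_force: [0.2, 1.2, -0.9]
width: 0.559
grip_force: 42.3
```

```bash
python3 plan.py .5117 .0132 .26 -16.7
python3 - <<'E'
from workcell import vision
from h import *
S=vision.read_camera("scene"); W=vision.read_camera("wrist")
# scene: column extent of sleeve vs drum at rows
hs=cv2.cvtColor(S["image"],cv2.COLOR_RGB2GRAY).astype(int)
hv=cv2.cvtColor(S["image"],cv2.COLOR_RGB2HSV).astype(int)
for z in (.235,.25,.145,.16):
    u,v=px(S,[.5117,.0133,z]); u,v=int(round(u)),int(round(v))
    bg=hs[v,u]; row=hs[v,u-25:u+26]; dark=row<75
    l=25
    while l>0 and dark[l-1]: l-=1
    r=25
    while r<50 and dark[r+1]: r+=1
    cu=(l+r)/2+u-25
    print(z,"pred",px(S,[.5117,.0133,z]).round(1),"mid",cu,"width",r-l+1,row[10:41].tolist())
# wrist: inner rim dark/rim ellipse
z=.262+.033
print("wrist pred rim",px(W,[.5117,.0133,.302]).round(1),px(W,[.5117,.0133,.227]).round(1))
cv2.imwrite("pics/w6.png",W["image"][:,:,::-1])
E
```

```text
t 17.17 pos [0.5125 0.0166 0.2714] psi -16.76 q [-0.02 -0.07  1.89  0.    1.32  0.28] F [ 0.2  1.2 -0.9] w 0.559 g 42.3
tilt(zaxis) [-7.e-04  0.e+00 -1.e+00] shift units [-0.035  0.002  0.114] turn z units -0.002
full turn units [-0.001  0.    -0.002]
0.235 pred [323.3 207.2] mid 321.5 width 20 [75, 75, 75, 78, 65, 53, 49, 49, 50, 51, 51, 52, 52, 51, 52, 52, 52, 51, 51, 51, 50, 50, 50, 53, 89, 168, 186, 187, 187, 186, 186]
0.25 pred [323.2 201.1] mid 321.5 width 20 [75, 75, 78, 76, 61, 50, 48, 48, 49, 49, 50, 50, 51, 51, 50, 51, 51, 50, 51, 50, 50, 48, 49, 52, 87, 163, 184, 187, 187, 187, 187]
0.145 pred [323.5 242.4] mid 324.5 width 16 [195, 195, 195, 195, 195, 195, 195, 189, 126, 65, 48, 47, 48, 49, 48, 47, 48, 47, 48, 49, 48, 47, 47, 49, 60, 80, 103, 139, 167, 183, 191]
0.16 pred [323.5 236.7] mid 324.0 width 15 [109, 121, 130, 147, 186, 192, 190, 184, 120, 60, 47, 48, 47, 48, 47, 47, 48, 49, 47, 48, 47, 46, 47, 57, 110, 176, 198, 200, 202, 202, 201]
wrist pred rim [328.4 379.8] [326.4 283.2]
```

Emit:
play_rows --moves '[[[0,0,0,-0.035,0,0,30],[0,0,0,0,0,0,30],[0,0,0,0,0,0,30],[0,0,0,0,0,0,30],[0,0,0,0,0,0,30]]]'

```text
time: 17.68
tool_pos: [0.5118, 0.0124, 0.2719]
tcp_rot: [2.523, 1.872, 0.0]
wrist_force: [0.1, -0.7, -1.5]
width: 0.562
grip_force: 42.3
```

```bash
cat > chk.py <<'E'
from workcell import vision
from h import *
S=vision.read_camera("scene"); hs=cv2.cvtColor(S["image"],cv2.COLOR_RGB2GRAY).astype(float)
import sys
def edges(z,lo):  # subpixel mid of the dark run at height z on the spindle axis
    u,v=px(S,[.5117,.0133,z]); c,r=int(round(u)),int(round(v)); row=hs[r-1:r+2].mean(0)
    def cross(s,th):
        i=c
        while row[i+s]<th: i+=s
        return i+s*(th-row[i])/(row[i+s]-row[i])
    l,rr=cross(-1,lo),cross(1,lo); return (round((l+rr)/2-u,2),round(rr-l,1))
for z in map(float,sys.argv[1:]): print(z,edges(z,62))
E
python3 plan.py .5117 .0132 .26 -16.7; python3 chk.py .24 .25 .155 .165
```

```text
t 17.68 pos [0.5118 0.0124 0.2719] psi -16.86 q [-0.02 -0.07  1.89  0.    1.32  0.27] F [ 0.1 -0.7 -1.5] w 0.562 g 42.3
tilt(zaxis) [ 2.e-04  0.e+00 -1.e+00] shift units [ 0.008 -0.003  0.119] turn z units -0.006
full turn units [ 0.    -0.    -0.006]
0.24 (np.float64(0.52), np.float64(18.6))
0.25 (np.float64(0.54), np.float64(18.6))
0.155 (np.float64(0.66), np.float64(14.0))
0.165 (np.float64(0.32), np.float64(14.7))
```

Emit:
play_rows --moves '[[[0,0,0,0.005,0,0.1,30],[0,0,0,0,0,0.15,30],[0,0,0,0,0,0.1,30],[0,0,0,0,0,0.1,30],[0,0,0,0,0,0,30]]]'

```text
time: 18.15
tool_pos: [0.5101, 0.013, 0.2235]
tcp_rot: [-2.52, -1.87, 0.006]
wrist_force: [-0.2, -0.1, -0.8]
width: 0.561
grip_force: 42.2
```

Emit:
play_rows --moves '[[[0,0,0,0,0,0.03,30],[0,0,0,0,0,0.03,30],[0,0,0,0,0,0.03,30],[0,0,0,0,0,0.03,30],[0,0,0,0,0,0,30]]]'

```text
time: 18.57
tool_pos: [0.512, 0.0129, 0.2145]
tcp_rot: [2.523, 1.872, 0.0]
wrist_force: [1.4, -0.3, -0.7]
width: 0.562
grip_force: 42.1
```

```bash
python3 plan.py .5117 .0132 .153 -16.7; python3 chk.py .19 .155
```

```text
t 18.57 pos [0.512  0.0129 0.2145] psi -16.84 q [-0.02 -0.03  1.97 -0.    1.21  0.27] F [ 1.4 -0.3 -0.7] w 0.562 g 42.1
tilt(zaxis) [ 2.e-04 -1.e-04 -1.e+00] shift units [ 0.002 -0.004  0.615] turn z units -0.005
full turn units [ 0.     0.    -0.005]
0.19 (np.float64(0.35), np.float64(18.7))
0.155 (np.float64(0.68), np.float64(14.0))
```

The sleeve is over the drum's bevel with no contact force. Lowering it the rest of the way.

Emit:
play_rows --moves '[[[0,0,0,0,0,0.08,30],[0,0,0,0,0,0.1,30],[0,0,0,0,0,0.1,30],[0,0,0,0,0,0.1,30],[0,0,0,0,0,0.08,30]]]'

```text
time: 19.03
tool_pos: [0.512, 0.0127, 0.1674]
tcp_rot: [2.522, 1.872, -0.0]
wrist_force: [1.2, -0.8, -0.1]
width: 0.557
grip_force: 41.9
```

Emit:
play_rows --moves '[[[0,0,0,0,0,0.05,30],[0,0,0,0,0,0.04,30],[0,0,0,0,0,0.03,30],[0,0,0,0,0,0.02,30],[0,0,0,0,0,0,30]]]'

```text
time: 19.45
tool_pos: [0.512, 0.0129, 0.1545]
tcp_rot: [2.523, 1.872, -0.0]
wrist_force: [2.5, -1.0, -3.1]
width: 0.558
grip_force: 41.7
```

```bash
python3 plan.py .5117 .0132 .151 -16.7
```

```text
t 19.45 pos [0.512  0.0129 0.1545] psi -16.84 q [-0.02  0.02  2.03 -0.    1.09  0.27] F [ 2.5 -1.  -3.1] w 0.558 g 41.7
tilt(zaxis) [ 0.e+00 -1.e-04 -1.e+00] shift units [ 0.002 -0.004  0.035] turn z units -0.005
full turn units [ 0.     0.    -0.005]
```

Emit:
play_rows --moves '[[[0,0,0,0,0,0.02,30],[0,0,0,0,0,0.01,30],[0,0,0,0,0,0.01,30],[0,0,0,0,0,0,30]]]'

```text
time: 19.78
tool_pos: [0.5121, 0.013, 0.1514]
tcp_rot: [2.523, 1.872, 0.001]
wrist_force: [1.2, -1.0, 2.3]
width: 0.557
grip_force: 42.2
```

```bash
python3 plan.py .5117 .0132 .151 -16.7
```

```text
t 19.78 pos [0.5121 0.013  0.1514] psi -16.84 q [-0.02  0.02  2.03  0.    1.09  0.27] F [ 1.2 -1.   2.3] w 0.557 g 42.2
tilt(zaxis) [ 5.e-04  0.e+00 -1.e+00] shift units [ 0.001 -0.005  0.004] turn z units -0.005
full turn units [ 0.001 -0.    -0.005]
```

Emit:
play_rows --moves '[[[0,0,0,0,0,0.01,30],[0,0,0,0,0,0,60],[0,0,0,0,0,0,85],[0,0,0,0,0,0,85],[0,0,0,0,0,0,85]]]'

```text
time: 20.2
tool_pos: [0.5113, 0.0131, 0.1492]
tcp_rot: [-2.522, -1.871, 0.002]
wrist_force: [-0.0, -0.0, -0.1]
width: 0.994
grip_force: 0.0
```

Emit:
play_rows --moves '[[[0,0,0,0,0,-0.1,85],[0,0,0,0,0,-0.3,85],[0,0,0,0,0,-0.3,85],[0,0,0,0,0,-0.3,85],[0,0,0,0,0,-0.1,85]]]'

```text
time: 20.62
tool_pos: [0.5144, 0.013, 0.2657]
tcp_rot: [2.519, 1.869, 0.01]
wrist_force: [0.8, 0.2, 1.2]
width: 0.991
grip_force: 0.0
```

Emit:
play_rows --moves '[[[0,0,-0.23,0,0,0,50],[0,0,-0.23,0,0,0,50],[0,0,-0.23,0,0,0,50],[0,0,-0.23,0,0,0,50],[0,0,-0.23,0,0,0,50]]]'

```text
time: 21.03
tool_pos: [0.5116, 0.013, 0.2596]
tcp_rot: [-1.881, -2.516, 0.001]
wrist_force: [0.6, -0.5, 0.2]
width: 0.587
grip_force: 0.0
```

Emit:
play_rows --moves '[[[0,0,-0.23,0,0,0,50],[0,0,-0.23,0,0,0,50],[0,0,-0.23,0,0,0,50],[0,0,-0.23,0,0,0,50],[0,0,-0.23,0,0,0,50]]]'

```text
time: 21.45
tool_pos: [0.5116, 0.013, 0.2595]
tcp_rot: [-1.09, -2.945, 0.0]
wrist_force: [-0.3, 0.7, 0.1]
width: 0.585
grip_force: 0.0
```

Emit:
play_rows --moves '[[[0,0,-0.23,0,0,0,50],[0,0,-0.23,0,0,0,50],[0,0,-0.23,0,0,0,50],[0,0,-0.23,0,0,0,50],[0,0,-0.23,0,0,0,50]]]'

```text
time: 21.87
tool_pos: [0.5116, 0.013, 0.2595]
tcp_rot: [-0.21, -3.134, -0.0]
wrist_force: [0.4, -0.4, 0.1]
width: 0.588
grip_force: 0.0
```

Emit:
play_rows --moves '[[[0,0,-0.23,0,0,0,50],[0,0,-0.23,0,0,0,50],[0,0,-0.23,0,0,0,50],[0,0,-0.05,0,0,0,50],[0,0,0,0,0,0,50]]]'

```text
time: 22.28
tool_pos: [0.5117, 0.0129, 0.2596]
tcp_rot: [0.358, -3.121, -0.0]
wrist_force: [0.1, -0.7, 0.7]
width: 0.587
grip_force: 0.0
```

```bash
python3 plan.py .5117 .0132 .199 103.2
python3 - <<'E'
from workcell import vision
from h import *
c=vision.read_camera("wrist"); cv2.imwrite("pics/w7.png",c["image"][:,:,::-1]); P=cloud(c)
near=(np.hypot(P[...,0]-.5117,P[...,1]-.0133)<.035)&(c["depth"]>0)
for z0,z1 in((.204,.216),(.177,.189)):
    Q=P[near&(P[...,2]>z0)&(P[...,2]<z1)]; q=Q[:,:2].astype(np.float32)*1000
    print(len(Q),cv2.minAreaRect(q),cv2.minEnclosingCircle(q),np.percentile(Q[:,2],[5,25,50,75,95]).round(4))
E
```

```text
t 22.28 pos [0.5117 0.0129 0.2596] psi 103.1 q [-0.02 -0.06  1.91  0.    1.3  -1.82] F [ 0.1 -0.7  0.7] w 0.587 g 0.0
tilt(zaxis) [-5.e-04  1.e-04 -1.e+00] shift units [-0.001  0.002  0.606] turn z units -0.004
full turn units [ 0.    -0.001 -0.004]
1532 ((508.6039733886719, 12.348546981811523), (34.06997299194336, 12.047149658203125), 3.7770280838012695) ((508.59796142578125, 12.111883163452148), 17.265836715698242) [0.2081 0.2103 0.211  0.2115 0.2122]
2307 ((506.68682861328125, 12.542631149291992), (46.25177764892578, 47.24639129638672), 7.197150707244873) ((507.452392578125, 12.47442626953125), 24.09488868713379) [0.1775 0.1808 0.1826 0.1833 0.1841]
```

View pics/w7.png

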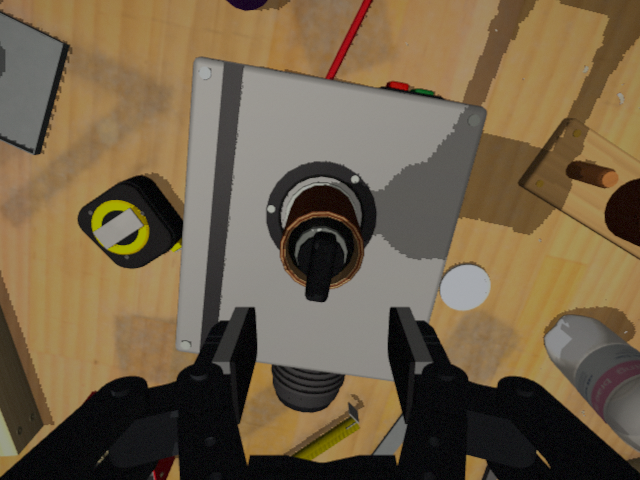

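The wrist view shows the fresh sleeve seated. Its rim is at 183 mm in the depth data and concentric with the knob. The bar lies along 3.8°, so the fingers need a 9° correction. I'll grip it and tighten.

Emit:
play_rows --moves '[[[0,0,0.16,0,0,0.2,50],[0,0,0.16,0,0,0.2,50],[0,0,0,0,0,0.15,50],[0,0,0,0,0,0.05,50],[0,0,0,0,0,0,50]]]' --newtons 90

```text
time: 22.75
tool_pos: [0.5106, 0.013, 0.198]
tcp_rot: [0.108, -3.136, -0.0]
wrist_force: [-0.0, -0.5, 0.7]
width: 0.587
grip_force: 0.0
```

Emit:
play_rows --moves '[[[0,0,0,0,0,0,0],[0,0,0,0,0,0,0],[0,0,0,0,0,0,0],[0,0,0,0,0,0,0],[0,0,0,0,0,0,0]]]'

```text
time: 23.17
tool_pos: [0.513, 0.0123, 0.2016]
tcp_rot: [-0.11, 3.137, -0.002]
wrist_force: [-1.7, -3.5, 5.6]
width: 0.106
grip_force: 89.0
```

```bash
python3 plan.py .5117 .0132 .199 13.6
```

```text
t 23.17 pos [0.513  0.0123 0.2016] psi 94.01 q [-0.02 -0.02  1.98 -0.    1.18 -1.66] F [-1.7 -3.5  5.6] w 0.106 g 89.0
tilt(zaxis) [ 0.0029 -0.0013 -1.    ] shift units [0.012 0.01  0.026] turn z units 2.807
full turn units [1.000e-03 7.000e-03 2.807e+00]
```

Emit:
play_rows --moves '[[[0,0,0.2,0,0,-0.02,0],[0,0,0.23,0,0,0,0],[0,0,0.23,0,0,0,0],[0,0,0.23,0,0,0,0],[0,0,0.23,0,0,0,0]]]'

```text
time: 23.58
tool_pos: [0.5127, 0.0114, 0.2017]
tcp_rot: [0.768, 3.043, -0.004]
wrist_force: [2.9, -7.0, -2.5]
width: 0.104
grip_force: 89.4
```

Emit:
play_rows --moves '[[[0,0,0.23,0,0,0,0],[0,0,0.23,0,0,0,0],[0,0,0.23,0,0,0,0],[0,0,0.23,0,0,0,0],[0,0,0.23,0,0,0,0]]]'

```text
time: 24.0
tool_pos: [0.5121, 0.0106, 0.2017]
tcp_rot: [1.6, 2.701, -0.006]
wrist_force: [-0.3, -8.8, -0.7]
width: 0.106
grip_force: 89.6
```

Emit:
play_rows --moves '[[[0,0,0.2,0,0,0,0],[0,0,0.15,0,0,0,0],[0,0,0.1,0,0,0,0],[0,0,0,0,0,0,0]]]'

```text
time: 24.33
tool_pos: [0.5117, 0.0105, 0.2017]
tcp_rot: [1.889, 2.507, -0.006]
wrist_force: [-0.6, -8.1, -0.0]
width: 0.106
grip_force: 89.6
```

```bash
python3 plan.py .5117 .0132 .199 13.6; python3 -c "
from workcell import bot; print(bot.read_state()['torque'].round(2))"
```

```text
t 24.33 pos [0.5117 0.0105 0.2017] psi 16.01 q [-0.02 -0.02  1.98 -0.01  1.19 -0.3 ] F [-0.6 -8.1 -0. ] w 0.106 g 89.6
tilt(zaxis) [-4.0e-04 -4.8e-03 -1.0e+00] shift units [0.026 0.007 0.027] turn z units 0.084
full turn units [-0.003  0.009  0.084]
[-1.54 -0.    0.02]
```

Emit:
play_rows --moves '[[[0,0,0.08,0,0,0,0],[0,0,0.06,0,0,0,0],[0,0,0.06,0,0,0,0],[0,0,0,0,0,0,0]]]'

```text
time: 24.67
tool_pos: [0.5116, 0.0105, 0.2017]
tcp_rot: [2.007, 2.413, -0.007]
wrist_force: [-0.2, -9.7, -0.3]
width: 0.105
grip_force: 91.7
```

```bash
python3 plan.py .5117 .0132 .199 13.6; python3 -c "
from workcell import bot; print(bot.read_state()['torque'].round(2))"
```

```text
t 24.67 pos [0.5116 0.0105 0.2017] psi 10.5 q [-0.02 -0.02  1.98 -0.01  1.19 -0.21] F [-0.2 -9.7 -0.3] w 0.105 g 91.7
tilt(zaxis) [-6.0e-04 -5.4e-03 -1.0e+00] shift units [0.027 0.006 0.026] turn z units -0.108
full turn units [-0.003  0.01  -0.108]
[-1.5   0.05  1.18]
```

Emit:
play_rows --moves '[[[0,0,0.06,0,0,0,0],[0,0,0.04,0,0,0,0],[0,0,0,0,0,0,0],[0,0,0,0,0,0,20],[0,0,0,0,0,0,45]]]'

```text
time: 25.08
tool_pos: [0.5119, 0.0133, 0.2017]
tcp_rot: [-2.072, -2.361, -0.001]
wrist_force: [-0.2, 0.1, 0.1]
width: 0.358
grip_force: 0.0
```

Emit:
play_rows --moves '[[[0,0,0,0,0,0,50],[0,0,0,0,0,0,50],[0,0,0,0,0,-0.2,50],[0,0,0,0,0,-0.3,50],[0,0,0,0,0,-0.3,50]]]'

```text
time: 25.5
tool_pos: [0.511, 0.0133, 0.2815]
tcp_rot: [-2.07, -2.36, 0.002]
wrist_force: [1.2, 0.5, -0.5]
width: 0.584
grip_force: 0.0
```

Emit:
play_rows --moves '[[[0,0,0,0,0,0,50],[0,0,0,0,0,0,50],[0,0,0,0,0,0,50]]]'

```text
time: 25.75
tool_pos: [0.5119, 0.0132, 0.2818]
tcp_rot: [2.071, 2.362, 0.001]
wrist_force: [0.4, 0.4, -0.9]
width: 0.588
grip_force: 0.0
```

```bash
python3 plan.py .5117 .0132 .27 13.6;  python3 - <<'E'
from workcell import vision
from h import *
c=vision.read_camera("wrist"); cv2.imwrite("pics/w8.png",c["image"][:,:,::-1]); P=cloud(c)
near=(np.hypot(P[...,0]-.5117,P[...,1]-.0133)<.035)&(c["depth"]>0)
for z0,z1 in((.204,.216),(.177,.189)):
    Q=P[near&(P[...,2]>z0)&(P[...,2]<z1)]; q=Q[:,:2].astype(np.float32)*1000
    print(len(Q),cv2.minAreaRect(q),cv2.minEnclosingCircle(q),np.percentile(Q[:,2],[5,25,50,75,95]).round(4))
E
```

```text
t 25.75 pos [0.5119 0.0132 0.2818] psi 7.51 q [-0.02 -0.08  1.88  0.    1.34 -0.15] F [ 0.4  0.4 -0.9] w 0.588 g 0.0
tilt(zaxis) [ 4.e-04  3.e-04 -1.e+00] shift units [ 0.    -0.002  0.118] turn z units -0.213
full turn units [ 0.001 -0.    -0.213]
1265 ((508.6407470703125, 13.240140914916992), (11.988404273986816, 33.89437484741211), 13.438067436218262) ((509.36846923828125, 13.42703914642334), 17.00794219970703) [0.2084 0.2104 0.2111 0.2116 0.2123]
1910 ((508.230224609375, 13.734979629516602), (47.309104919433594, 46.18650817871094), 10.320131301879883) ((508.74969482421875, 12.905267715454102), 24.075868606567383) [0.1776 0.181  0.1827 0.1835 0.1843]
```

The bar has turned 80.4°, which is the full 1.40 rad. The sleeve rim is at 183 mm and concentric with the knob. One last check of the tray and the bystanders.

```bash
python3 look.py 435 490 235 305 .06 .1 t9.png; python3 look.py 200 234 271 305 .013 .1; python3 look.py 360 405 205 245 .03 .08; python3 look.py 145 205 320 350 .035 .055
```

```text
151 rect [ 470.  -327.5   47.4   47.4   83.2] circ [ 469.8 -327.7   25. ] z [0.0633 0.0737 0.0796]
947 rect [441.7 245.5  86.2  71.8  73.3] circ [441.2 245.5  50.6] z [0.0143 0.0188 0.0553]
868 rect [ 581.5 -151.4   78.7   68.9   43.8] circ [ 581.2 -148.8   48.2] z [0.0351 0.0426 0.0502]
583 rect [331.1 336.6  28.5 105.8  16.8] circ [332.4 337.   54. ] z [0.0403 0.0452 0.0501]
```

View pics/t9.png

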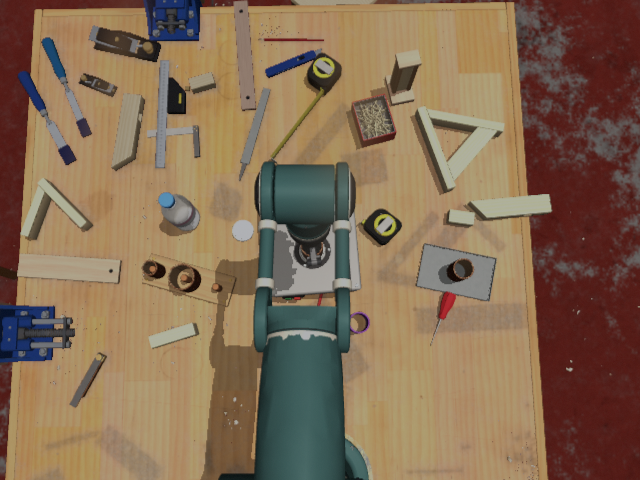

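The worn sleeve stands in the tray at (460,269) and the rack's right dowel (217,287) is empty. The slim and wide sleeves and the bystanders haven't moved, so I'm handing in.

```bash
python3 -c "
from workcell import bot; print(bot.finish_job())"
```

```text
the job is handed in; nothing more can be done
None
```

I handed the job in at about 26 s: the fresh 48 mm sleeve is fully home on the drum, the knob is tight to its stop, the worn sleeve stands upright in the tray, and my checks showed nothing else moved; the hand-in returned no verdict.

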